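# Set out the sample flasks in order of size

### The job

Stand the four steel flasks on the four black pads of the white station strip in order of size, the smallest on the pad next to the brass gas inlet and the largest on the pad farthest from it, each centred on its own pad. Keep the flasks upright all the time and leave the glass vial where it is.

Things in the scene. Friction and masses are not known exactly. Their poses are not given: they have to be found in the camera images.
- flask_a_center (a point): The smallest of the four loose steel flasks: an upright round cylinder 34 mm in diameter and 50 mm high, brushed steel with a black ring round its foot and its rim, closed lid; 0.07 to 0.14 kg. The point is its centre, half-way up (25 mm above its foot). At the start it stands on the bench.
- flask_b_center (a point): The second smallest of the four loose steel flasks: an upright round cylinder 43 mm in diameter and 58 mm high, brushed steel with a black ring round its foot and its rim, closed lid; 0.12 to 0.22 kg. The point is its centre, half-way up (29 mm above its foot). At the start it stands on the bench.
- flask_c_center (a point): The second largest of the four loose steel flasks: an upright round cylinder 52 mm in diameter and 66 mm high, brushed steel with a black ring round its foot and its rim, closed lid; 0.17 to 0.32 kg. The point is its centre, half-way up (33 mm above its foot). At the start it stands on the bench.
- flask_d_center (a point): The largest of the four loose steel flasks: an upright round cylinder 61 mm in diameter and 74 mm high, brushed steel with a black ring round its foot and its rim, closed lid; 0.24 to 0.44 kg. The point is its centre, half-way up (37 mm above its foot). At the start it stands on the bench.
- pad_a: One of the four identical fixed black rubber pads of the station strip, a flat disc 70 mm in diameter and 3 mm thick. Origin at the centre of its underside, so a flask stands on it 3 mm above the origin. The four pads lie in one straight row 100 mm apart, in no fixed order of names, on the top of a fixed white strip (90 mm wide, 520 mm long, 12 mm high above the bench).
- pad_b: One of the four identical fixed black rubber pads of the station strip, a flat disc 70 mm in diameter and 3 mm thick. Origin at the centre of its underside, so a flask stands on it 3 mm above the origin. The four pads lie in one straight row 100 mm apart, in no fixed order of names, on the top of a fixed white strip (90 mm wide, 520 mm long, 12 mm high above the bench).
- pad_c: One of the four identical fixed black rubber pads of the station strip, a flat disc 70 mm in diameter and 3 mm thick. Origin at the centre of its underside, so a flask stands on it 3 mm above the origin. The four pads lie in one straight row 100 mm apart, in no fixed order of names, on the top of a fixed white strip (90 mm wide, 520 mm long, 12 mm high above the bench).
- pad_d: One of the four identical fixed black rubber pads of the station strip, a flat disc 70 mm in diameter and 3 mm thick. Origin at the centre of its underside, so a flask stands on it 3 mm above the origin. The four pads lie in one straight row 100 mm apart, in no fixed order of names, on the top of a fixed white strip (90 mm wide, 520 mm long, 12 mm high above the bench).
- inlet: The gas inlet: a fixed small grey block (40 x 28 x 14 mm) with an upright brass nozzle, 40 mm high in all, standing on one end of the white strip in line with the pads, 90 mm from the centre of the nearest pad. Either end may carry it; the other end carries a flat round spirit level. Origin at the centre of its underside, on top of the strip.
- vial: A loose amber glass sample vial, 18 mm thick, upright in a white round foot 44 mm in diameter, 76 mm high in all, standing on the bench to one side, to be left alone. Origin at the centre of its underside.

How it is judged:
By the outcome, as a careful person would: the job done as asked, in the order asked, and still so for the second after the job is handed in, with the robot touching nothing.
It also fails if it takes over 98 s, if anything falls off the work surface, if the arm or the gripper's body presses on something with over 40 N, if the wrist force passes 120 N, or if a joint passes its speed limit or range.

### The arm

A 7-joint arm with a two-finger parallel gripper is mounted at the origin on the work surface. World frame = base frame: x ahead of the robot, y to its left, z up, the work surface at z = 0. Lengths are in mm, angles in rad, forces in N, time in s.
With the tool pointing down it reaches from about 350 to 900 mm from the base axis. Payload 8.1 kg.
Tool frame: the origin (TCP) lies at the very end of the fingers, on their centre line; the grasp point (between the pads) lies 19 mm behind it; z points along the fingers, y is the direction in which the jaws open and shut (so a half turn about z gives the same grasp; the last joint's range is limited). The gripper opens to 92 mm and grips with 3 to 60 N. Pads are 19 mm wide; open, the fingers measure 130 mm over their backs; the gripper's body (75 mm by 190 mm) begins 47 mm behind the grasp point.
Start: joints at [-1.352, 0.434, 0.025, 1.573, -0.012, 1.134, -0.075], TCP at [197.699, 592.922, 226.742] pointing down, gripper open.
Joint ranges: [-2.62, 2.62], [-0.44, 2.09], [-1.27, 1.32], [0.08, 2.57], [-1.32, 4.46], [0.12, 2], [-2.74, 2.74]. Speed limits (rad/s): [2.22, 2.22, 3.01, 3.01, 3.14, 3.14, 3.14].

### API

Orientations are given as a unit quaternion [x, y, z, w].
In Python, from workcell import ctrl gives the robot as it stands.
- The arm moves only by the tool carry_out, never from a script. Its argument "deltas" is one flat list of numbers, 7 for each row, row after row: the shift along the tool's x, y, z in cm, then the turn, a rotation vector about the tool's x, y, z in rad, then the closure in counts, from 0 (fully open) to 255 (shut). In form: [tx, ty, tz, rx, ry, rz, grip, tx, ty, tz, rx, ry, rz, grip, ...]. A call has 1 to 5 rows; each row shifts and turns the commanded pose from where the row before left it, along the tool's axes as they then stand; what a row does not reach is not made up. A row lasts 1/12 s, in which the tool goes at most 41.7 mm and 7.16 degrees, less where a joint would pass 70% of its speed; a pose out of reach is approached as far as the arm can. A call with a gripper value outside its range is refused whole. The fingers move at their own pace and stop on an object; "squeeze" is the grip in N (left out, the last holds). Time passes only in rows, so rows that do not move let the fingers close. It gives the time, the measured TCP pose, the force and the opening at its end, in the units of the state.
- ctrl.state(): the state, without advancing time (a new reading comes with each control period).
- ctrl.get_image(name): name is "side" or "top" or "wrist"; returns a dict with "image" (420x560x3 uint8, red, green, blue), "z_map" (420x560 float32, mm along the optical axis (not along the pixel's ray), 0 where there is no reading), "camera_matrix" (3x3 intrinsics, pixels), "view" (4x4, takes a point from world to camera coordinates); the wrist camera has in their place "tool_from_camera" (4x4, takes a point from camera to tool coordinates, whose origin is the TCP and whose axes are the flange's). Camera axes: x right, y down, z forward; pixel columns grow to the right and rows downward; lengths in mm; the calibration is good to about 2 mm. A picture is of the moment at which its call begins: read the wrist's pose just before it.
- ctrl.sign_off(): hands the job in, once; it reports no verdict.
The state is a dict: "time": time; "qpos": joint angles; "dq": joint speeds; "tau": joint torques, N m; "tcp_pos": TCP position; "tcp_rot": TCP orientation; "force": force on the tool from outside, world axes, zero at the start; "moment": the same for the moment, N m; "opening": finger opening in mm.
Only numpy, scipy, OpenCV 4.12 (cv2) and the standard library are available. Lean on these libraries where they do the work, as an engineer would, in place of code of your own. Each camera call takes 0.05 s, during which the arm holds its last target. There are 200 camera calls.

## Working session

There is one attempt and no reset: what is moved stays moved. The work goes in short steps, Python scripts to look and compute and a tool call to move; the robot and the scene stay as the last step left them, time stands still between calls to the robot, and variables do not carry over. Pictures are saved under pics/ and viewed, about 12 in all and at most 16, crops included, and the job is handed in when it is done.

Besides the shell and the picture viewer there is one more tool, called after "Emit:" as a command line: name --argument value ..., lists and objects as JSON in quotes. carry_out: Moves the arm, as the interface text tells. Its arguments: {"type":"object","properties":{"deltas":{"type":"array"},"squeeze":{"type":"number"}},"required":["deltas"]}

```bash
mkdir -p pics
python3 - <<'E'
from workcell import ctrl
import cv2,numpy as np,pickle
s=ctrl.state();print(s)
d={}
for n in("top","side"):
    r=ctrl.get_image(n);d[n]=r
    cv2.imwrite(f"pics/{n}0.png",r["image"][:,:,::-1])
    print(n,np.round(r["camera_matrix"],1).tolist(),np.round(r["view"],3).tolist())
pickle.dump(d,open("d0.pkl","wb"))
E
```

```text
{'time': 0.0, 'qpos': array([-1.35159826,  0.43523102,  0.02496576,  1.57411293, -0.0115832 ,
        1.13401451, -0.0751085 ]), 'dq': array([-1.53750367e-03, -5.79001194e-04,  4.91348036e-04, -3.09437015e-04,
       -9.25239174e-05,  3.37728362e-04, -1.35826289e-03]), 'tau': array([-7.18332212e-04, -6.67857027e+01,  9.84517671e-01, -3.14460468e+01,
       -6.05532154e-02,  4.29262931e-02,  1.50303840e-04]), 'tcp_pos': array([197.5606866 , 592.3978799 , 225.93379077]), 'tcp_rot': array([ 1.60237628e-01,  9.87078135e-01, -8.08967707e-04, -5.08221389e-05]), 'force': array([ 0.25447634, -0.87391624,  0.31958005]), 'moment': array([-0.01760082, -0.03421967, -0.00489259]), 'opening': 91.37213199119486}
top [[513.3, 0.0, 285.0], [0.0, 513.3, 209.4], [0.0, 0.0, 1.0]] [[-0.009, -1.0, -0.005, 5.713], [-0.998, 0.009, -0.064, 521.004], [0.064, 0.005, -0.998, 1500.45], [0.0, 0.0, 0.0, 1.0]]
side [[507.9, 0.0, 283.8], [0.0, 507.9, 209.4], [0.0, 0.0, 1.0]] [[0.973, -0.229, 0.01, -520.679], [-0.158, -0.701, -0.696, 123.397], [0.166, 0.676, -0.718, 1202.814], [0.0, 0.0, 0.0, 1.0]]
```

View pics/top0.png

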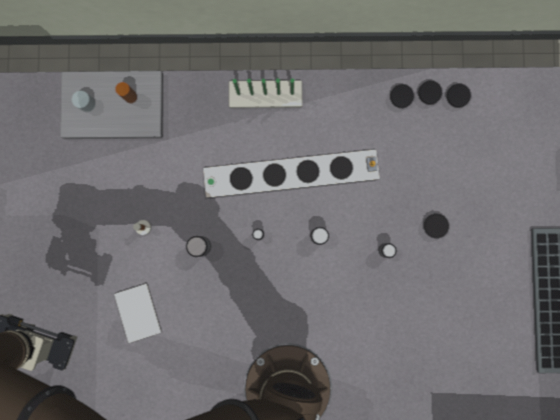

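View pics/side0.png

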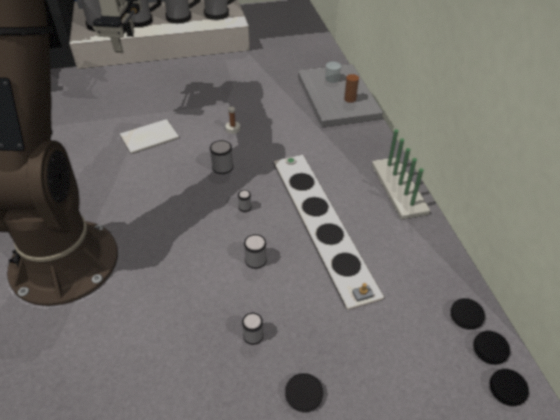

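Top view: the strip runs from (205,182) to (378,165). Its pads are at (241,178), (274,175), (308,171) and (341,168), and the brass inlet is at (373,163). The flasks look like d (197,246), a (258,234), c (320,235) and b (389,250), with the vial at (143,228). The side view agrees; the other black discs are decoys.

```bash
cat > h.py <<'E'
import numpy as np,cv2
def ray(r,u,v,z,V=None):
    "pixel -> world point on plane z"
    V=r["view"] if V is None else V
    R,t=V[:3,:3],V[:3,3]; c=-R.T@t
    d=R.T@np.linalg.solve(r["camera_matrix"],[u,v,1.])
    return c+d*(z-c[2])/d[2]
def cloud(r,V=None):
    V=r["view"] if V is None else V
    v,u=np.mgrid[:420,:560]; z=r["z_map"]
    p=np.linalg.inv(r["camera_matrix"])@np.stack([u,v,np.ones_like(u)]).reshape(3,-1)*z.reshape(1,-1)
    w=V[:3,:3].T@(p-V[:3,3:4]); return w.T.reshape(420,560,3)
def blobs(m,lo=20):
    n,l,s,c=cv2.connectedComponentsWithStats(m.astype(np.uint8))
    return [(c[i],s[i,4],l==i) for i in range(1,n) if s[i,4]>lo]
E
python3 - <<'E'
import pickle;from h import *
d=pickle.load(open("d0.pkl","rb"))
seeds={"top":dict(d=(197,246),a=(258,234),c=(320,235),b=(389,250)),"side":dict(d=(221,148),a=(245,195),c=(256,243),b=(253,321))}
H=dict(a=50,b=58,c=66,d=74)
for n in("top","side"):
    r=d[n];w=cloud(r);print(n)
    g=cv2.cvtColor(r["image"],cv2.COLOR_RGB2GRAY)
    for k,(u,v) in seeds[n].items():
        m=(abs(w[...,2]-H[k])<8)&(r["z_map"]>0)
        yy,xx=np.mgrid[:420,:560];m&=np.hypot(xx-u,yy-v)<22
        b=blobs(m,5); 
        if b:
            c,s,l=max(b,key=lambda q:q[1]); x0,y0=np.where(l)[1],np.where(l)[0]
            P=w[l];cc=((x0.min()+x0.max())/2,(y0.min()+y0.max())/2)
            print(k,s,np.round(ray(r,*c,H[k]),1),np.round(ray(r,*cc,H[k]),1),"z",np.median(P[:,2]).round(1),"ext",np.ptp(P[:,:2],axis=0).round())
    for c,s,l in blobs(g<40,30):
        if s<900:
            p=ray(r,*c,15);e=cv2.fitEllipse(cv2.findContours(l.astype(np.uint8),0,1)[0][0])
            if 300<np.hypot(*p[:2])<900: print("dark",np.round(c,1),s,np.round(p,1),np.round(e[1],1),np.median(w[l][:,2]).round(1))
    hsv=cv2.cvtColor(r["image"],cv2.COLOR_RGB2HSV)
    for c,s,l in blobs((hsv[...,0]>8)&(hsv[...,0]<28)&(hsv[...,1]>110)&(hsv[...,2]>70),4): print("brass",c.round(1),s,np.round(ray(r,*c,45),1))
E
```

```text
top
d 357 [415.9 251.6  74. ] [415.9 252.4  74. ] z 74.4 ext [57. 61.]
a 102 [449.   79.6  50. ] [448.7  79.2  50. ] z 50.8 ext [29. 29.]
c 254 [442.9 -98.7  66. ] [442.5 -98.4  66. ] z 66.7 ext [49. 51.]
b 179 [ 398.7 -295.8   58. ] [ 399.4 -295.4   58. ] z 58.0 ext [40. 41.]
dark [552.5 237.9] 31 [ 429.8 -784.7   15. ] [6.4 7.3] 21.5
dark [553.  249.1] 47 [ 397.1 -785.    15. ] [7.2 7.2] 21.2
dark [542.1 260.1] 39 [ 365.1 -751.8   15. ] [6.8 6.9] 20.8
dark [553.4 260. ] 50 [ 365.1 -784.6   15. ] [6.6 8. ] 20.5
dark [542.1 271.8] 47 [ 331.1 -750.4   15. ] [6.5 7.7] 21.6
dark [553.9 271.8] 50 [ 330.8 -784.8   15. ] [7.  7.8] 20.7
dark [543. 283.] 48 [ 298.5 -751.7   15. ] [7.2 7.2] 21.7
dark [554.5 283. ] 54 [ 298.2 -785.1   15. ] [6.8 8.3] 21.0
dark [543.1 294.1] 50 [ 266.4 -750.5   15. ] [7.1 7.7] 21.7
dark [555.5 293.9] 58 [ 266.7 -786.6   15. ] [7.6 8.2] 21.2
dark [544.  305.6] 55 [ 233.1 -751.9   15. ] [7.1 8.4] 20.6
dark [555.5 305.5] 64 [ 233.  -785.2   15. ] [8.4 8.4] 20.8
dark [544.1 316.8] 52 [ 200.8 -750.8   15. ] [7.  8.1] 22.1
dark [556.  316.5] 56 [ 201.3 -785.3   15. ]
[... 480 characters left out ...]
. ] [5.7 9.4] 20.9
dark [545.8 351.1] 53 [ 102.3 -751.5   15. ] [7.5 8.1] 21.8
dark [546.1 362.6] 55 [  69.7 -751.    15. ] [7.  8.3] 20.8
dark [556.9 362.4] 42 [  70.1 -782.2   15. ] [5.2 8.8] 21.8
brass [123.5  90.6] 190 [875.1 474.1  45. ]
brass [371.9 163.1] 22 [ 652.2 -253.8   45. ]
side
d 282 [414.5 249.5  74. ] [413.7 248.7  74. ] z 73.4 ext [60. 66.]
a 114 [447.9  78.8  50. ] [447.3  78.1  50. ] z 49.2 ext [32. 39.]
c 337 [442.1 -99.2  66. ] [442.3 -98.7  66. ] z 65.6 ext [50. 53.]
b 325 [ 398.4 -295.9   58. ] [ 398.7 -296.2   58. ] z 57.6 ext [42. 42.]
brass [350.9  86.9] 232 [877.8 503.9  45. ]
brass [231.9 119.5] 28 [470.8 411.   45. ]
brass [363.4 289.1] 34 [ 650.2 -261.7   45. ]
```

```bash
cat >> h.py <<'E'
def plan(tgt,s,ang=None):
    "remaining shift in tool axes (cm) and turn (rad) to world target / heading of tool y"
    from scipy.spatial.transform import Rotation as R
    M=R.from_quat(s["tcp_rot"]); d=M.inv().apply(np.asarray(tgt)-s["tcp_pos"])/10
    y=M.as_matrix()[:,1]; h=np.arctan2(y[1],y[0])
    out=dict(tcp=s["tcp_pos"].round(1).tolist(),shift=d.round(2).tolist(),head=round(h,4),tilt=M.as_matrix()[:2,2].round(4).tolist(),op=round(s["opening"],1),t=round(s["time"],2),F=s["force"].round(1).tolist())
    if ang is not None: out["rz"]=round(h-ang,4)
    return out
E
python3 - <<'E'
import pickle;from h import *;from workcell import ctrl
d=pickle.load(open("d0.pkl","rb"))
P={}
for n,S in(("top",[(241,178),(274,175),(308,171),(341,168)]),("side",[(302,181),(316,206),(330,233),(347,264)])):
    r=d[n];g=cv2.cvtColor(r["image"],cv2.COLOR_RGB2GRAY).astype(float);P[n]=[]
    roi=np.zeros_like(g,np.uint8);
    for u,v in S:
        f=np.zeros_like(g,np.uint8);cv2.circle(f,(u,v),19,1,-1)
        m=(g<85)&(f>0)
        c,s,l=min((b for b in blobs(m,100)),key=lambda b:np.hypot(*(b[0]-(u,v))))
        l=l.astype(np.uint8);cn=max(cv2.findContours(l,0,1)[0],key=len);e=cv2.fitEllipse(cn)
        # centroid slightly above underside
        p=ray(r,*c,15);P[n].append(p[:2]);print(n,c.round(1),s,p.round(1),"ell",np.round(e[0],1),np.round(e[1],1))
    Q=np.array(P[n]);k=np.linalg.norm(np.diff(Q,axis=0),axis=1);v=Q[3]-Q[0]
    print("spacing",k.round(1),"row dir",np.arctan2(v[1],v[0]))
Q=(np.array(P["top"])+P["side"])/2; print(Q.round(1)); v=Q[3]-Q[0]; a=np.arctan2(v[1],v[0])+np.pi/2
print("perp heading",a); print(plan([415,251,180],ctrl.state(),a))
E
```

```text
top [240.7 178.2] 378 [615.5 131.9  15. ] ell [240.7 178.2] [21.  21.1]
top [274.2 174.5] 377 [625.5  32.1  15. ] ell [274.2 174.5] [20.8 21.2]
top [307.5 170.9] 377 [635.4 -67.   15. ] ell [307.5 170.9] [20.9 21.1]
top [340.8 167.3] 381 [ 645.1 -166.2   15. ] ell [340.8 167.3] [21.1 21.2]
spacing [100.3  99.6  99.7] row dir -1.4717306918825552
side [301.4 181.4] 305 [614.9 131.5  15. ] ell [301.4 181.4] [15.3 23.1]
side [314.8 206.3] 356 [624.9  32.   15. ] ell [314.8 206.3] [17.1 24.4]
side [329.4 233.6] 420 [634.6 -66.9  15. ] ell [329.4 233.6] [19.2 25.7]
side [345.7 264.2] 494 [ 644.3 -166.4   15. ] ell [345.7 264.2] [21.4 27.4]
spacing [100.   99.4 100. ] row dir -1.4724234665836957
[[ 615.2  131.7]
 [ 625.2   32.1]
 [ 635.   -66.9]
 [ 644.7 -166.3]]
perp heading 0.09871935655156117
{'tcp': [197.6, 592.5, 226.0], 'shift': [-31.43, -25.51, 4.64], 'head': np.float64(1.2489), 'tilt': [-0.0003, -0.0014], 'op': 91.8, 't': 0.1, 'F': [0.1, -0.2, 0.1], 'rz': np.float64(1.1502)}
```

Pads from the two views agree within 1 mm, spacing is 100 mm, and the flask sizes match. I'll turn the jaws across the strip and move over flask d.

Emit:
carry_out --deltas '[0, 0, 0, 0, 0, 0.115, 0, 0, 0, 0, 0, 0, 0.115, 0, 0, 0, 0, 0, 0, 0.115, 0, 0, 0, 0, 0, 0, 0.115, 0, 0, 0, 0, 0, 0, 0.115, 0]' --squeeze 25

```text
time: 0.52
tcp_pos: [197.6, 592.6, 226.3]
tcp_rot: [0.436, 0.9, -0.0, 0.0]
force: [-0.9, 0.1, 0.1]
opening: 92.1
```

Emit:
carry_out --deltas '[0, 0, 0, 0, 0, 0.115, 0, 0, 0, 0, 0, 0, 0.115, 0, 0, 0, 0, 0, 0, 0.115, 0, 0, 0, 0, 0, 0, 0.115, 0, 0, 0, 0, 0, 0, 0.115, 0]'

```text
time: 0.93
tcp_pos: [197.6, 592.6, 226.3]
tcp_rot: [0.673, 0.739, -0.0, 0.0]
force: [0.5, 0.2, 1.2]
opening: 91.7
```

Emit:
carry_out --deltas '[-2.4, 1.2, 0.3, 0, 0, 0, 0, -2.4, 1.2, 0.3, 0, 0, 0, 0, -2.4, 1.2, 0.3, 0, 0, 0, 0, -2.4, 1.2, 0.3, 0, 0, 0, 0, -2.4, 1.2, 0.3, 0, 0, 0, 0]'

```text
time: 1.35
tcp_pos: [269.6, 478.1, 211.3]
tcp_rot: [0.671, 0.741, -0.0, 0.0]
force: [0.9, 0.1, 0.6]
opening: 91.7
```

Emit:
carry_out --deltas '[-2.4, 1.2, 0.3, 0, 0, 0, 0, -2.4, 1.2, 0.3, 0, 0, 0, 0, -2.4, 1.2, 0.3, 0, 0, 0, 0, -2.4, 1.2, 0.3, 0, 0, 0, 0, -2.4, 1.2, 0.3, 0, 0, 0, 0]'

```text
time: 1.77
tcp_pos: [341.1, 364.6, 196.4]
tcp_rot: [0.671, 0.741, -0.0, -0.0]
force: [1.2, -0.1, -0.4]
opening: 91.9
```

Emit:
carry_out --deltas '[-2.4, 1.2, 0.3, 0, 0, 0, 0, -2.4, 1.2, 0.3, 0, 0, 0, 0, -2.4, 1.2, 0.3, 0, 0, 0, 0, -2.4, 1.2, 0.3, 0, 0, 0, 0, 0, 0, 0, 0, 0, 0, 0]'

```text
time: 2.18
tcp_pos: [400.4, 269.8, 184.3]
tcp_rot: [0.674, 0.739, -0.001, 0.001]
force: [-0.1, -0.7, 0.5]
opening: 91.8
```

```bash
cat >> h.py <<'E'
def wrist(ctrl,name,H=None):
    from scipy.spatial.transform import Rotation as R
    s=ctrl.state();r=ctrl.get_image("wrist")
    T=np.eye(4);T[:3,:3]=R.from_quat(s["tcp_rot"]).as_matrix();T[:3,3]=s["tcp_pos"]
    V=np.linalg.inv(T@r["tool_from_camera"]);w=cloud(r,V)
    cv2.imwrite(f"pics/{name}.png",r["image"][:,:,::-1])
    if H:
        for c,n,l in blobs((abs(w[...,2]-H)<6)&(r["z_map"]>0),300):
            e=cv2.minEnclosingCircle(np.argwhere(l)[:,::-1].astype(np.float32))
            print("lid",n,ray(r,*c,H,V).round(1),"circ",ray(r,*e[0],H,V).round(1),"ext",np.ptp(w[l][:,:2],axis=0).round(1),"z",np.median(w[l][:,2]).round(1),"px",c.round())
    return s,r,V,w
E
python3 - <<'E'
from h import *;from workcell import ctrl
s,r,V,w=wrist(ctrl,"w1",74)
print(plan([415.2,251,30],s,0.0987)); print(np.round(r["tool_from_camera"],2).tolist())
E
```

```text
lid 676 [472.2 425.5  74. ] circ [472.4 425.4  74. ] ext [20.3 20.2] z 75.0 px [390.  24.]
lid 3101 [415.5 258.2  74. ] circ [415.6 257.8  74. ] ext [60.  60.2] z 73.2 px [295. 220.]
{'tcp': [400.4, 269.8, 184.3], 'shift': [-1.97, 1.3, 15.44], 'head': np.float64(0.0924), 'tilt': [0.0004, -0.0024], 'op': 91.8, 't': 2.18, 'F': [-0.1, -0.7, 0.5], 'rz': np.float64(-0.0063)}
[[0.0, -0.96, -0.29, 78.21], [1.0, 0.0, -0.0, 0.92], [0.0, -0.29, 0.96, -157.07], [0.0, 0.0, 0.0, 1.0]]
```

View pics/w1.png

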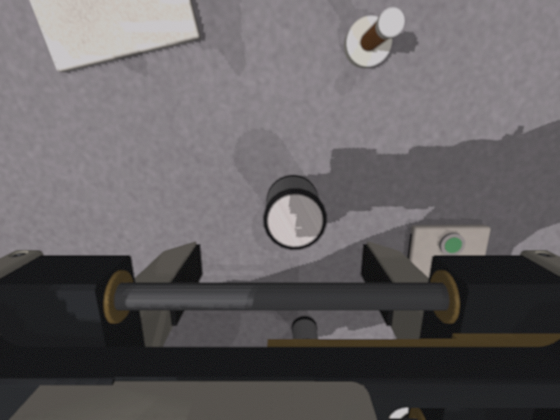

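The wrist view shows lid d at (295,220), between the fingers' column lines, the vial at the top right (372,40), and the strip's spirit level end at (453,244). Its y for d is 6 mm off the scene cameras, so I'll look again with the arm at rest.

Run:
```python
from h import *;from workcell import ctrl
import pickle
s,r,V,w=wrist(ctrl,"w2",74)
print(plan([415.2,251,30],s,0.0987))
# station level (green) for calibration, z~? compare with top
d=pickle.load(open("d0.pkl","rb"))
def grn(im):
    h=cv2.cvtColor(im,cv2.COLOR_RGB2HSV);return (h[...,0]>55)&(h[...,0]<90)&(h[...,1]>80)
for nm,q,VV in(("w",r,V),("top",d["top"],None),("side",d["side"],None)):
    W=cloud(q,VV)
    for c,n,l in blobs(grn(q["image"]),5):
        p=ray(q,*c,18,VV)
        if abs(p[1]-220)<60 and abs(p[0]-607)<60: print(nm,n,p.round(1),np.median(W[l],axis=0).round(1))
q=d["top"];W=cloud(q);m=(W[...,2]>60)&(W[...,2]<85)&(np.hypot(W[...,0]-470,W[...,1]-415)<40)
for c,n,l in blobs(m,3): print("vial top",n,ray(q,*c,75).round(1))
```

```text
lid 666 [472.2 425.5  74. ] circ [471.5 425.5  74. ] ext [20.3 19.9] z 75.0 px [391.  28.]
lid 3076 [415.4 258.4  74. ] circ [415.6 257.6  74. ] ext [60.3 59.8] z 73.2 px [296. 222.]
{'tcp': [399.2, 272.4, 184.5], 'shift': [-2.26, 1.4, 15.45], 'head': np.float64(0.0939), 'tilt': [-0.0001, -0.0012], 'op': 92.0, 't': 2.23, 'F': [0.2, 0.7, 0.5], 'rz': np.float64(-0.0048)}
w 170 [605.4 225.3  18. ] [606.1 225.4  16.6]
top 19 [607.  221.5  18. ] [607.2 222.1  19. ]
vial top 46 [473.5 420.2  75. ]
```

The wrist camera reads a steady 4–6 mm high in y on every item, so I trust the two scene cameras, which agree. Going down to d.

Emit:
carry_out --deltas '[-0.44, 0.29, 1.6, 0, 0, 0, 0, -0.44, 0.29, 1.6, 0, 0, 0, 0, -0.44, 0.29, 1.6, 0, 0, 0, 0, -0.44, 0.29, 1.6, 0, 0, 0, 0, -0.44, 0.29, 1.6, 0, 0, -0.005, 0]'

```text
time: 2.7
tcp_pos: [414.0, 256.1, 103.9]
tcp_rot: [0.669, 0.744, 0.0, -0.0]
force: [0.2, 0.5, 0.4]
opening: 91.7
```

Emit:
carry_out --deltas '[0, 0, 0, 0, 0, 0, 0, 0, 0, 0, 0, 0, 0, 0, 0, 0, 0, 0, 0, 0, 0, 0, 0, 0, 0, 0, 0, 0]'

```text
time: 3.03
tcp_pos: [414.8, 255.8, 105.7]
tcp_rot: [0.669, 0.743, 0.001, -0.0]
force: [1.0, 0.1, 0.0]
opening: 91.8
```

Run:
```python
from h import *;from workcell import ctrl
s,r,V,w=wrist(ctrl,"w3",74)
print(plan([415.2,251.5,26],s,0.0987))
```

```text
lid 5886 [415.5 258.7  74. ] circ [415.4 258.4  74. ] ext [60.4 60.3] z 73.2 px [281. 236.]
{'tcp': [414.8, 255.8, 105.7], 'shift': [-0.44, -0.01, 7.97], 'head': np.float64(0.1049), 'tilt': [0.001, 0.0013], 'op': 91.8, 't': 3.03, 'F': [1.0, 0.1, 0.0], 'rz': np.float64(0.0062)}
```

View pics/w3.png

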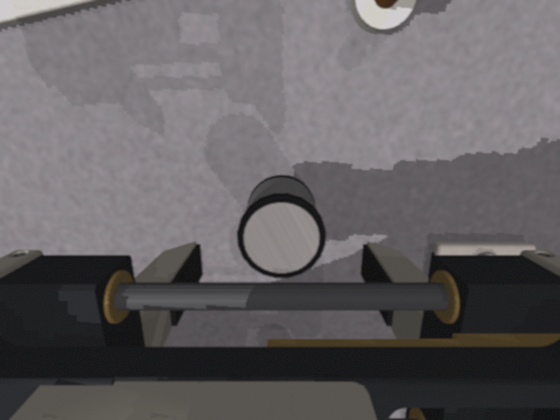

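Run:
```python
from h import *;from workcell import ctrl
from scipy.spatial.transform import Rotation as R
s,r,V,w=wrist(ctrl,"w4",74)
T=(w-s["tcp_pos"])@R.from_quat(s["tcp_rot"]).as_matrix()
print(s["tcp_pos"])
for sg in(-1,1):
  for lo,hi in((-4,3),(-10,-4),(-20,-10)):
    m=(T[...,2]>lo)&(T[...,2]<hi)&(sg*T[...,1]>42)&(sg*T[...,1]<70)&(abs(T[...,0])<25)
    if m.sum()>20: q=T[m];print(sg,lo,m.sum(),"x",np.percentile(q[:,0],[1,99]).round(1),"y",np.percentile(q[:,1],[1,99]).round(1),"z",q[:,2].min().round(1),q[:,2].max().round(1))
```

```text
lid 5895 [415.5 258.7  74. ] circ [415.5 258.3  74. ] ext [60.2 60.5] z 73.2 px [281. 235.]
[414.82685889 255.6967293  105.63777967]
-1 -4 123 x [-8.2 11.9] y [-52.4 -44.6] z -4.0 1.0
-1 -10 201 x [-8.2 12.1] y [-56.9 -44.6] z -10.0 -4.0
-1 -20 446 x [-5.6 12.1] y [-61.2 -44.5] z -20.0 -10.0
1 -4 124 x [-8.6 11.8] y [46.7 55. ] z -3.9 1.3
1 -10 213 x [-8.2 12.1] y [46.6 60.2] z -10.0 -4.0
1 -20 441 x [-5.6 12.1] y [46.6 63.1] z -20.0 -10.0
```

Corrected by the fingers' own position in the picture (bias about +2 mm), the flask lies centred between the jaws, so I go straight down and grip.

Emit:
carry_out --deltas '[0.1, 0, 1.6, 0, 0, 0.006, 0, 0, 0, 1.6, 0, 0, 0, 0, 0, 0, 1.6, 0, 0, 0, 0, 0, 0, 1.6, 0, 0, 0, 0, 0, 0, 1.6, 0, 0, 0, 0]'

```text
time: 3.55
tcp_pos: [414.8, 256.3, 24.6]
tcp_rot: [0.672, 0.741, 0.001, 0.0]
force: [-0.3, -0.4, -0.1]
opening: 92.0
```

Emit:
carry_out --deltas '[0, 0, 0, 0, 0, 0, 0, 0, 0, 0, 0, 0, 0, 60, 0, 0, 0, 0, 0, 0, 100, 0, 0, 0, 0, 0, 0, 150, 0, 0, 0, 0, 0, 0, 150]'

```text
time: 3.97
tcp_pos: [415.1, 256.2, 25.7]
tcp_rot: [0.672, 0.741, 0.001, 0.0]
force: [-0.1, 0.3, 0.1]
opening: 69.8
```

Emit:
carry_out --deltas '[0, 0, 0, 0, 0, 0, 150, 0, 0, 0, 0, 0, 0, 150, 0, 0, 0, 0, 0, 0, 150, 0, 0, 0, 0, 0, 0, 150, 0, 0, 0, 0, 0, 0, 150]'

```text
time: 4.38
tcp_pos: [414.9, 256.0, 25.3]
tcp_rot: [0.672, 0.741, 0.001, -0.0]
force: [-1.6, -0.8, 7.1]
opening: 60.9
```

Emit:
carry_out --deltas '[0, 0, -1, 0, 0, 0, 150, 0, 0, -2, 0, 0, 0, 150, 0, 0, -2, 0, 0, 0, 150, 0, 0, -2, 0, 0, 0, 150, -0.8, 1, -1, 0, 0, 0, 150]'

```text
time: 4.8
tcp_pos: [424.0, 250.1, 106.9]
tcp_rot: [0.671, 0.742, 0.0, -0.001]
force: [0.4, 0.9, -3.4]
opening: 60.7
```

Emit:
carry_out --deltas '[-1.6, 2.1, 0, 0, 0, 0, 150, -1.6, 2.1, 0, 0, 0, 0, 150, -1.6, 2.1, 0, 0, 0, 0, 150, -1.6, 2.1, 0, 0, 0, 0, 150, -1.6, 2.1, 0, 0, 0, 0, 150]'

```text
time: 5.22
tcp_pos: [538.2, 178.4, 105.2]
tcp_rot: [0.672, 0.741, -0.0, -0.0]
force: [0.4, 0.5, -3.0]
opening: 60.7
```

Emit:
carry_out --deltas '[-1.6, 2.1, 0, 0, 0, 0, 150, -1.6, 2.1, 0, 0, 0, 0, 150, -1.6, 2.1, 0, 0, 0, 0, 150, -0.7, 1, 0, 0, 0, 0, 150, 0, 0, 0, 0, 0, 0, 150]'

```text
time: 5.63
tcp_pos: [617.8, 128.7, 105.2]
tcp_rot: [0.673, 0.74, -0.0, 0.001]
force: [0.3, 0.2, -2.8]
opening: 60.9
```

Emit:
carry_out --deltas '[0, 0, 0, 0, 0, 0, 150, 0, 0, 0, 0, 0, 0, 150, 0, 0, 0, 0, 0, 0, 150]'

```text
time: 5.88
tcp_pos: [614.4, 133.0, 104.7]
tcp_rot: [0.671, 0.741, -0.0, -0.001]
force: [-0.2, 0.5, -2.4]
opening: 60.8
```

Run:
```python
from h import *;from workcell import ctrl
s,r,V,w=wrist(ctrl,"w5",150)
print(plan([615.2,133.5,41],s,0.0987))
```

```text
lid 4273 [613.3 153.9 150. ] circ [613.9 146.  150. ] ext [54.2 20.6] z 152.2 px [281. 264.]
lid 4115 [616.2 125.4 150. ] circ [616.2 127.5 150. ] ext [67.  22.4] z 152.4 px [281. 324.]
{'tcp': [614.4, 133.0, 104.7], 'shift': [0.04, 0.09, 6.37], 'head': np.float64(0.0995), 'tilt': [-0.0012, 0.0006], 'op': 60.8, 't': 5.88, 'F': [-0.2, 0.5, -2.4], 'rz': np.float64(0.0008)}
```

View pics/w5.png

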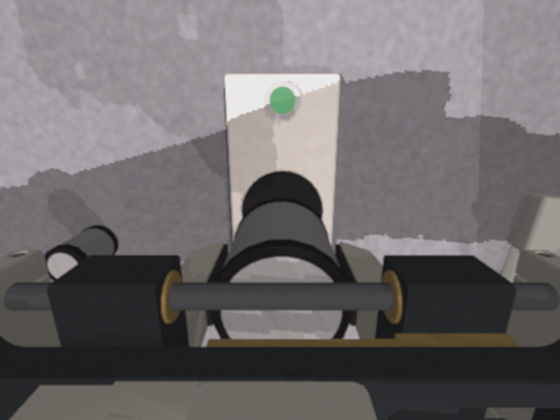

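Flask d is upright in the jaws over the end pad, with the green level at (283,100) and the strip edges at columns 228 and 335, so it is aligned in x. I'll use the level (90 mm from pad d) for y.

Run:
```python
from h import *;from workcell import ctrl
s,r,V,w=wrist(ctrl,"w6")
h=cv2.cvtColor(r["image"],cv2.COLOR_RGB2HSV)
for c,n,l in blobs((h[...,0]>55)&(h[...,0]<90)&(h[...,1]>80),100):
    z=np.median(w[l][:,2]);p=ray(r,*c,z,V);print(c.round(1),n,p.round(1),"pad d (raw)",(p[:2]+[8.9,-89.6]).round(1))
print(plan([615.2,133.5,41],s,0.0987))
```

```text
[281.8  99.9] 474 [606.7 224.2  16.7] pad d (raw) [615.6 134.6]
{'tcp': [614.5, 133.0, 104.8], 'shift': [0.04, 0.08, 6.38], 'head': np.float64(0.0996), 'tilt': [-0.0009, 0.0006], 'op': 60.5, 't': 5.93, 'F': [-0.2, -0.8, -2.3], 'rz': np.float64(0.0009)}
```

Emit:
carry_out --deltas '[0, 0, 1.6, 0, 0, 0, 150, 0, 0, 1.6, 0, 0, 0, 150, 0, 0, 1.6, 0, 0, 0, 150, 0, 0, 1, 0, 0, 0, 150, 0, 0, 0.4, 0, 0, 0, 150]'

```text
time: 6.4
tcp_pos: [614.3, 132.1, 41.2]
tcp_rot: [0.671, 0.741, -0.001, -0.001]
force: [-0.3, 0.0, -3.8]
opening: 60.5
```

Emit:
carry_out --deltas '[0, 0, 0.1, 0, 0, 0, 150, 0, 0, 0.1, 0, 0, 0, 150, 0, 0, 0, 0, 0, 0, 150]'

```text
time: 6.65
tcp_pos: [616.1, 131.9, 41.4]
tcp_rot: [0.672, 0.741, 0.0, 0.0]
force: [0.9, -0.3, -2.8]
opening: 60.7
```

Emit:
carry_out --deltas '[0, 0, 0.1, 0, 0, 0, 150, 0, 0, 0.05, 0, 0, 0, 150, 0, 0, 0, 0, 0, 0, 150]'

```text
time: 6.9
tcp_pos: [616.3, 131.9, 40.4]
tcp_rot: [0.672, 0.741, 0.001, 0.0]
force: [-1.1, -0.6, 4.4]
opening: 60.5
```

Run:
```python
from h import *;from workcell import ctrl
print(plan([615.2,133,41],ctrl.state()))
```

```text
{'tcp': [616.3, 131.9, 40.4], 'shift': [0.12, -0.1, -0.06], 'head': np.float64(0.0979), 'tilt': [0.0015, 0.0007], 'op': 60.5, 't': 6.9, 'F': [-1.1, -0.6, 4.4]}
```

Emit:
carry_out --deltas '[0, 0, 0, 0, 0, 0, 80, 0, 0, 0, 0, 0, 0, 50, 0, 0, 0, 0, 0, 0, 20, 0, 0, 0, 0, 0, 0, 0, 0, 0, 0, 0, 0, 0, 0]'

```text
time: 7.32
tcp_pos: [615.7, 131.8, 39.2]
tcp_rot: [0.672, 0.741, 0.0, 0.0]
force: [1.1, -0.0, 0.2]
opening: 85.0
```

Emit:
carry_out --deltas '[0, 0, -1, 0, 0, 0, 0, 0, 0, -2, 0, 0, 0, 0, 0, 0, -2.5, 0, 0, 0, 0, 0, 0, -2.5, 0, 0, 0, 0, 0, 0, -2, 0, 0, 0, 0]'

```text
time: 7.73
tcp_pos: [616.1, 131.6, 141.8]
tcp_rot: [0.672, 0.741, 0.001, 0.0]
force: [0.5, -0.4, -0.2]
opening: 91.8
```

Emit:
carry_out --deltas '[-0.4, -2.15, 0, 0, 0, 0, 0, -0.4, -2.15, 0, 0, 0, 0, 0, -0.4, -2.15, 0, 0, 0, 0, 0, -0.4, -2.15, 0, 0, 0, 0, 0, -0.4, -2.15, 0, 0, 0, 0, 0]'

```text
time: 8.15
tcp_pos: [509.7, 101.0, 140.0]
tcp_rot: [0.672, 0.741, 0.0, 0.0]
force: [-0.2, 0.4, 0.8]
opening: 91.9
```

Emit:
carry_out --deltas '[-0.4, -2.15, 0, 0, 0, 0, 0, -0.4, -2.15, 0, 0, 0, 0, 0, -0.4, -2.15, 0, 0, 0, 0, 0, 0, 0, 0, 0, 0, 0, 0, 0, 0, 0, 0, 0, 0, 0]'

```text
time: 8.57
tcp_pos: [447.1, 83.0, 140.0]
tcp_rot: [0.672, 0.741, 0.001, -0.0]
force: [0.4, 0.4, 0.5]
opening: 91.8
```

Emit:
carry_out --deltas '[0, 0, 0, 0, 0, 0, 0, 0, 0, 0, 0, 0, 0, 0]'

```text
time: 8.73
tcp_pos: [448.8, 83.5, 139.7]
tcp_rot: [0.672, 0.741, 0.001, 0.0]
force: [-0.3, 0.6, 0.7]
opening: 91.6
```

```bash
cat >> h.py <<'E'
def top(ctrl,name,D):
    "D: height above bench of lids to look for -> near strip, with the pads measured at the start"
    r=ctrl.get_image("top");w=cloud(r);cv2.imwrite(f"pics/{name}.png",cv2.resize(r["image"][120:270,170:420,::-1],None,fx=3,fy=3))
    for k,(H,pad) in D.items():
        m=(abs(w[...,2]-H)<7)&(np.hypot(w[...,0]-pad[0],w[...,1]-pad[1])<45)
        for c,n,l in blobs(m,40):
            q=np.argwhere(l);cc=(q.min(0)+q.max(0))[::-1]/2
            print(k,n,ray(r,*c,H).round(1),ray(r,*cc,H).round(1),"pad",pad)
PAD=dict(d=(615.5,131.9),c=(625.5,32.1),b=(635.4,-67.),a=(645.1,-166.2))
HT=dict(a=65,b=73,c=81,d=89)
E
python3 - <<'E'
from h import *;from workcell import ctrl
s,r,V,w=wrist(ctrl,"w7",50)
print(plan([448.4,82,22],s,0.0987))
top(ctrl,"t7",{"d":(89,PAD["d"])})
s=ctrl.get_image("side");w=cloud(s);m=(abs(w[...,2]-89)<7)&(np.hypot(w[...,0]-615,w[...,1]-132)<45)
for c,n,l in blobs(m,40): print("side",n,ray(s,*c,89).round(1))
E
```

```text
lid 581 [593.5 137.2  50. ] circ [608.7 135.2  50. ] ext [29.7 56.3] z 50.2 px [462. 168.]
lid 1154 [449.1  84.9  50. ] circ [449.2  84.8  50. ] ext [33. 33.] z 49.1 px [281. 212.]
{'tcp': [448.8, 83.5, 139.7], 'shift': [-0.14, -0.07, 11.77], 'head': np.float64(0.0981), 'tilt': [0.0014, 0.0003], 'op': 91.6, 't': 8.73, 'F': [-0.3, 0.6, 0.7], 'rz': np.float64(-0.0006)}
d 348 [616.9 127.6  89. ] [616.6 128.4  89. ] pad (615.5, 131.9)
side 306 [615.  126.7  89. ]
```

View pics/t7.png

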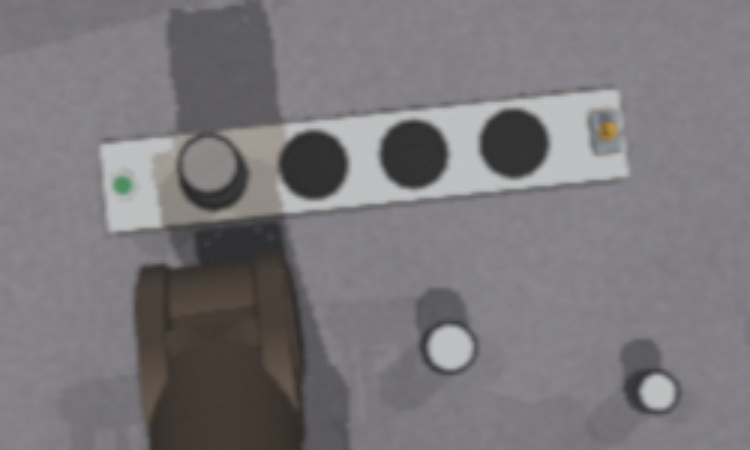

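View pics/w7.png

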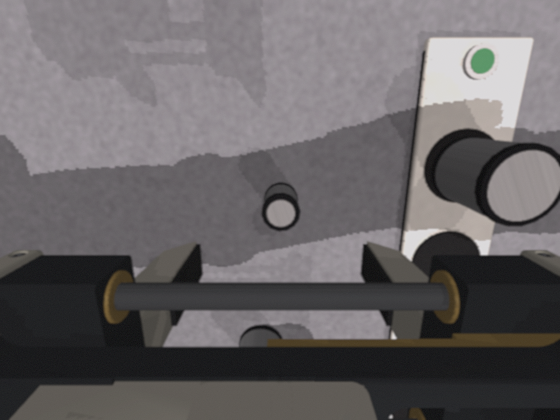

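The top crop shows d on the left-end pad with its lid at crop (210,165). In w7 d stands upright on its pad, and flask a is centred between the jaw columns at (281,212). Scene cameras say d is about 4 mm off toward −y, so I'll check that in the wrist frame.

Run:
```python
from h import *;from workcell import ctrl
s,r,V,w=wrist(ctrl,"w8",89)
h=cv2.cvtColor(r["image"],cv2.COLOR_RGB2HSV)
for c,n,l in blobs((h[...,0]>55)&(h[...,0]<90)&(h[...,1]>80),100):
    z=np.median(w[l][:,2]);p=ray(r,*c,z,V);print(p.round(1),"pad d (raw)",(p[:2]+[8.9,-89.6]).round(1))
q=np.vstack([w[l] for c,n,l in blobs((abs(w[...,2]-89)<6)&(w[...,0]>560),300)])
e=cv2.minEnclosingCircle(q[:,:2].astype(np.float32));print("lid d",e)
im=cv2.resize(r["image"][20:300,370:560,::-1],None,fx=2,fy=2)
t=ctrl.get_image("top")["image"][145:210,200:290,::-1]
f=lambda a:np.clip((a/255.)**.45*255,0,255).astype(np.uint8)
t=f(cv2.resize(t,None,fx=4.6,fy=4.6,interpolation=cv2.INTER_CUBIC));im=f(im)
o=np.zeros((560,800,3),np.uint8);o[:im.shape[0],:380]=im;o[:t.shape[0],385:385+t.shape[1]]=t[:,:415]
cv2.imwrite("pics/c8.png",o)
```

```text
lid 5601 [612.6 133.3  89. ] circ [613.5 134.1  89. ] ext [60.1 60.3] z 88.1 px [521. 184.]
[606.3 224.3  16.7] pad d (raw) [615.2 134.7]
lid d ((616.60888671875, 132.17388916015625), 30.775161743164062)
```

View pics/c8.png

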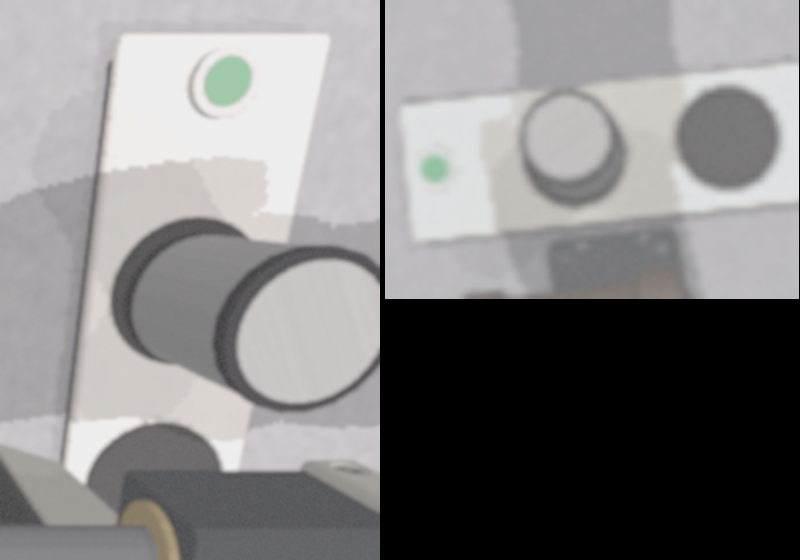

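In c8 the pad shows as a wider black crescent on d's upper side (195,218) than its lower side (165,362), so d is slightly toward −y. The depth and colour readings differ, so I'll settle it with the lid disc by colour alone.

Run:
```python
from h import *;from workcell import ctrl
import pickle
r=ctrl.get_image("top");d0=pickle.load(open("d0.pkl","rb"))
def lid(r,u,v,H,n):
    S=6;g=cv2.cvtColor(r["image"],cv2.COLOR_RGB2GRAY)
    x,y=int(u)-20,int(v)-20;c=cv2.resize(g[y:y+40,x:x+40],None,fx=S,fy=S,interpolation=cv2.INTER_CUBIC)
    ctr=c[int((v-y)*S),int((u-x)*S)]
    for th in (ctr*.7,ctr*.8):
        for cc,s,l in blobs(c>th,100):
            if l[int((v-y)*S+3),int((u-x)*S+3)]:
                p=(cc+.5)/S-.5+[x,y]; print(n,round(float(th)),s/S/S,p.round(2),ray(r,*p,H).round(1))
lid(r,239.5,174.5,89,"d now top")
for k,u,v,H in(("d",197,246,74),("a",258,234,50),("c",320,235,66),("b",389,250,58)): lid(d0["top"],u,v,H,k+" start")
for k,u,v,H in(("d",221,148,74),("a",245,195,50),("c",256,243,66),("b",253,321,58)): lid(d0["side"],u,v,H,k+" side")
```

```text
d now top 96 256.13888888888886 [239.13 174.26] [617.3 129.4  89. ]
d now top 110 237.13888888888889 [239.17 174.28] [617.3 129.3  89. ]
d start 91 255.13888888888889 [195.97 246.02] [415.9 253.9  74. ]
d start 104 237.55555555555554 [195.98 246.  ] [415.9 253.8  74. ]
a start 127 53.611111111111114 [257.39 233.84] [449.2  81.   50. ]
a start 146 45.916666666666664 [257.41 233.83] [449.2  80.9  50. ]
c start 128 169.16666666666666 [319.72 235.35] [442.9 -97.6  66. ]
c start 146 155.11111111111111 [319.74 235.36] [442.9 -97.6  66. ]
b start 127 104.75 [388.84 250.21] [ 398.8 -294.9   58. ]
b start 146 93.8611111111111 [388.84 250.2 ] [ 398.9 -294.9   58. ]
d side 80 1053.5277777777778 [217.37 142.27] [410.3 275.   74. ]
d side 92 942.6666666666666 [216.08 142.04] [406.9 276.8  74. ]
a side 122 47.638888888888886 [243.9  193.54] [449.3  83.2  50. ]
a side 140 36.97222222222222 [243.9  193.59] [449.2  83.   50. ]
c side 124 200.58333333333334 [254.6  241.99] [443.  -95.7  66. ]
c side 142 179.91666666666666 [254.59 242.01] [443.  -95.8  66. ]
b side 124 180.61111111111111 [251.88 320.71] [ 399.  -293.2   58. ]
b side 142 161.33333333333334 [251.87 320.71] [ 399.  -293.2   58. ]
```

Colour alone is consistent: the depth map is shifted about 1 px. By colour, d moved exactly as the TCP did (201.4, −124.6 against 201.2, −124.1). So d is off by about (+1.5, −2.5) mm, to be mended later, and I have a reliable displacement rule for the others. Now a.

Emit:
carry_out --deltas '[0, -0.05, 2.5, 0, 0, 0, 0, 0, 0, 2.5, 0, 0, 0, 0, 0, 0, 2.5, 0, 0, 0, 30, 0, 0, 2.5, 0, 0, 0, 60, 0, 0, 1.5, 0, 0, 0, 100]'

```text
time: 9.45
tcp_pos: [446.3, 82.8, 22.1]
tcp_rot: [0.672, 0.741, -0.001, -0.0]
force: [0.7, -0.3, -1.0]
opening: 76.4
```

Emit:
carry_out --deltas '[0, 0, 1, 0, 0, 0, 120, 0, 0, 0, 0, 0, 0, 150, 0, 0, 0, 0, 0, 0, 200, 0, 0, 0, 0, 0, 0, 220, 0, 0, 0, 0, 0, 0, 220]' --squeeze 15

```text
time: 9.87
tcp_pos: [447.9, 83.3, 15.2]
tcp_rot: [0.672, 0.741, 0.001, 0.0]
force: [1.3, 0.4, -0.4]
opening: 43.1
```

Emit:
carry_out --deltas '[0, 0, 0, 0, 0, 0, 220, 0, 0, 0, 0, 0, 0, 220, 0, 0, 0, 0, 0, 0, 220, 0, 0, 0, 0, 0, 0, 220]'

```text
time: 10.2
tcp_pos: [447.8, 83.3, 15.0]
tcp_rot: [0.672, 0.741, 0.001, 0.0]
force: [-0.3, 0.8, 7.6]
opening: 33.5
```

Run:
```python
from h import *;from workcell import ctrl
s=ctrl.state();t=s["tcp_pos"]
print(plan([644.0,t[1]-247.2,130],s,0.0987))
```

```text
{'tcp': [447.8, 83.3, 15.0], 'shift': [-26.51, 17.13, -11.49], 'head': np.float64(0.098), 'tilt': [0.0015, 0.0007], 'op': 33.5, 't': 10.2, 'F': [-0.3, 0.8, 7.6], 'rz': np.float64(-0.0007)}
```

Emit:
carry_out --deltas '[0, 0, -1, 0, 0, 0, 220, 0, 0, -2, 0, 0, 0, 220, 0, 0, -2, 0, 0, 0, 220, 0, 0, -2, 0, 0, 0, 220, -1.33, 0.86, 0, 0, 0, 0, 220]'

```text
time: 10.62
tcp_pos: [457.0, 72.9, 87.5]
tcp_rot: [0.671, 0.742, 0.002, -0.0]
force: [0.7, 0.9, -0.9]
opening: 33.6
```

Emit:
carry_out --deltas '[-2.65, 1.71, 0, 0, 0, 0, 220, -2.65, 1.71, 0, 0, 0, 0, 220, -2.65, 1.71, 0, 0, 0, 0, 220, -2.65, 1.71, 0, 0, 0, 0, 220, -2.65, 1.71, 0, 0, 0, 0, 220]'

```text
time: 11.03
tcp_pos: [555.5, -54.1, 85.0]
tcp_rot: [0.672, 0.741, 0.0, -0.0]
force: [0.7, 1.1, -2.0]
opening: 33.6
```

Emit:
carry_out --deltas '[-2.65, 1.71, 0, 0, 0, 0, 220, -2.65, 1.71, 0, 0, 0, 0, 220, -2.65, 1.71, 0, 0, 0, 0, 220, -2.65, 1.71, 0, 0, 0, 0, 220, -1.33, 0.86, 0, 0, 0, 0, 220]'

```text
time: 11.45
tcp_pos: [644.6, -168.2, 85.2]
tcp_rot: [0.673, 0.74, -0.001, 0.001]
force: [0.4, -0.1, -1.0]
opening: 33.7
```

Emit:
carry_out --deltas '[0, 0, 0, 0, 0, 0, 220, 0, 0, 0, 0, 0, 0, 220, 0, 0, 0, 0, 0, 0, 220, 0, 0, 0, 0, 0, 0, 220, 0, 0, 0, 0, 0, 0, 220]'

```text
time: 11.87
tcp_pos: [642.9, -162.6, 84.4]
tcp_rot: [0.671, 0.741, 0.0, -0.0]
force: [0.7, 0.1, -0.4]
opening: 33.8
```

Run:
```python
from h import *;from workcell import ctrl
s=ctrl.state()
print(plan([644.0,83.3-247.2,30],s,0.0987))
```

```text
{'tcp': [642.9, -162.6, 84.4], 'shift': [-0.14, 0.1, 5.44], 'head': np.float64(0.0993), 'tilt': [-0.0003, 0.0008], 'op': 33.8, 't': 11.87, 'F': [0.7, 0.1, -0.4], 'rz': np.float64(0.0006)}
```

Emit:
carry_out --deltas '[-0.14, 0.1, 1.5, 0, 0, 0, 220, 0, 0, 1.5, 0, 0, 0, 220, 0, 0, 1.3, 0, 0, 0, 220, 0, 0, 0.8, 0, 0, 0, 220, 0, 0, 0.2, 0, 0, 0, 220]'

```text
time: 12.28
tcp_pos: [643.3, -164.5, 30.1]
tcp_rot: [0.671, 0.741, -0.0, -0.001]
force: [-4.7, 1.8, 8.5]
opening: 33.7
```

Emit:
carry_out --deltas '[0, 0, 0.1, 0, 0, 0, 220, 0, 0, 0, 0, 0, 0, 220, 0, 0, 0, 0, 0, 0, 220]'

```text
time: 12.53
tcp_pos: [644.7, -165.3, 30.5]
tcp_rot: [0.672, 0.741, 0.0, 0.0]
force: [0.3, -1.2, -0.6]
opening: 33.5
```

Emit:
carry_out --deltas '[0.12, -0.05, 0, 0, 0, 0, 220, 0, 0, 0.05, 0, 0, 0, 220, 0, 0, 0, 0, 0, 0, 220]'

```text
time: 12.78
tcp_pos: [644.0, -164.1, 30.1]
tcp_rot: [0.672, 0.741, 0.0, 0.0]
force: [-1.1, 1.1, 2.2]
opening: 33.9
```

Emit:
carry_out --deltas '[0, 0, 0, 0, 0, 0, 220, 0, 0, 0, 0, 0, 0, 220]'

```text
time: 12.95
tcp_pos: [644.0, -164.1, 30.1]
tcp_rot: [0.672, 0.741, 0.0, 0.0]
force: [-1.1, 1.6, 3.9]
opening: 33.7
```

Emit:
carry_out --deltas '[0, 0, 0, 0, 0, 0, 180, 0, 0, 0, 0, 0, 0, 140, 0, 0, 0, 0, 0, 0, 100, 0, 0, -1, 0, 0, 0, 50, 0, 0, -2, 0, 0, 0, 0]'

```text
time: 13.37
tcp_pos: [642.0, -163.8, 58.0]
tcp_rot: [0.672, 0.741, -0.001, -0.002]
force: [0.3, 0.4, 0.6]
opening: 55.5
```

Emit:
carry_out --deltas '[0, 0, -2.5, 0, 0, 0, 0, 0, 0, -2.5, 0, 0, 0, 0, 0.9, -1.95, -2, 0, 0, 0, 0, 0.9, -1.95, -1, 0, 0, 0, 0, 0.9, -1.95, 0, 0, 0, 0, 0]'

```text
time: 13.78
tcp_pos: [583.8, -143.8, 142.9]
tcp_rot: [0.672, 0.741, 0.001, 0.002]
force: [0.2, 0.2, -0.8]
opening: 88.5
```

Emit:
carry_out --deltas '[0.9, -1.95, 0, 0, 0, 0, 0, 0.9, -1.95, 0, 0, 0, 0, 0, 0.9, -1.95, 0, 0, 0, 0, 0, 0.9, -1.95, 0, 0, 0, 0, 0, 0.9, -1.95, 0, 0, 0, 0, 0]'

```text
time: 14.2
tcp_pos: [480.6, -107.7, 140.3]
tcp_rot: [0.672, 0.741, 0.0, 0.0]
force: [0.9, -0.5, -0.1]
opening: 91.6
```

Emit:
carry_out --deltas '[0.85, -1.95, 0, 0, 0, 0, 0, 0.8, -1.9, 0, 0, 0, 0, 0, 0, 0, 0, 0, 0, 0, 0, 0, 0, 0, 0, 0, 0, 0, 0, 0, 0, 0, 0, 0, 0]'

```text
time: 14.62
tcp_pos: [442.6, -95.4, 140.4]
tcp_rot: [0.672, 0.741, 0.001, 0.001]
force: [-0.8, -0.9, -0.7]
opening: 91.8
```

Emit:
carry_out --deltas '[0, 0, 0, 0, 0, 0, 0, 0, 0, 0, 0, 0, 0, 0, 0, 0, 0, 0, 0, 0, 0]'

```text
time: 14.87
tcp_pos: [442.1, -95.4, 139.7]
tcp_rot: [0.672, 0.741, -0.0, 0.0]
force: [0.3, 0.2, -0.2]
opening: 91.6
```

```bash
cat >> h.py <<'E'
def lid(r,X,H,n):
    "colour centre of the lid near world point X (top view), rough position first"
    V=r["view"];p=V[:3,:3]@np.array([X[0],X[1],H])+V[:3,3];p=r["camera_matrix"]@p;u,v=p[:2]/p[2]
    S=6;g=cv2.cvtColor(r["image"],cv2.COLOR_RGB2GRAY);x,y=int(u)-20,int(v)-20
    c=cv2.resize(g[y:y+40,x:x+40],None,fx=S,fy=S,interpolation=cv2.INTER_CUBIC);i,j=int((v-y)*S+3),int((u-x)*S+3)
    for cc,s,l in blobs(c>c[i,j]*.75,100):
        if l[i,j]:
            q=(cc+.5)/S-.5+[x,y];w=ray(r,*q,H)[:2];print(n,"area",round(s/S/S,1),w.round(1),"off",(w-X[:2]).round(1))
E
python3 - <<'E'
from h import *;from workcell import ctrl
s,r,V,w=wrist(ctrl,"w9",66)
print(plan([441.8,-95.2,22],s,0.0987))
r=ctrl.get_image("top")
for k in "ad": lid(r,PAD[k],HT[k],k)
E
```

```text
lid 3032 [443.1 -93.2  66. ] circ [443.  -93.1  66. ] ext [51.  51.4] z 65.2 px [282. 217.]
{'tcp': [442.1, -95.4, 139.7], 'shift': [0.03, -0.03, 11.77], 'head': np.float64(0.0976), 'tilt': [0.0001, -0.0003], 'op': 91.6, 't': 14.87, 'F': [0.3, 0.2, -0.2], 'rz': np.float64(-0.0011)}
a area 49.7 [ 644.9 -166.7] off [-0.2 -0.5]
d area 214.0 [618.4 131.9] off [2.9 0. ]
```

a is centred to 0.5 mm, and c is centred below the jaws. Grasping c.

Emit:
carry_out --deltas '[0, 0, 2.5, 0, 0, 0, 0, 0, 0, 2.5, 0, 0, 0, 0, 0, 0, 2.5, 0, 0, 0, 0, 0, 0, 2.5, 0, 0, 0, 20, 0, 0, 1.8, 0, 0, 0, 60]'

```text
time: 15.38
tcp_pos: [441.1, -95.2, 19.9]
tcp_rot: [0.672, 0.741, -0.0, -0.0]
force: [0.8, 0.7, 0.3]
opening: 82.7
```

Emit:
carry_out --deltas '[0, 0, 0, 0, 0, 0, 100, 0, 0, 0, 0, 0, 0, 130, 0, 0, 0, 0, 0, 0, 170, 0, 0, 0, 0, 0, 0, 170, 0, 0, 0, 0, 0, 0, 170]' --squeeze 22

```text
time: 15.8
tcp_pos: [442.5, -95.2, 22.8]
tcp_rot: [0.672, 0.741, 0.001, 0.001]
force: [0.1, -0.3, 4.5]
opening: 52.0
```

Emit:
carry_out --deltas '[0, 0, 0, 0, 0, 0, 170, 0, 0, 0, 0, 0, 0, 170, 0, 0, 0, 0, 0, 0, 170]'

```text
time: 16.05
tcp_pos: [442.5, -95.2, 22.8]
tcp_rot: [0.672, 0.741, 0.001, 0.001]
force: [-0.7, 0.2, 8.5]
opening: 51.8
```

Run:
```python
from h import *;from workcell import ctrl
s=ctrl.state();t=s["tcp_pos"]
print(plan([624.4,t[1]+129.7,130],s,0.0987))
```

```text
{'tcp': [442.5, -95.2, 22.8], 'shift': [11.13, 19.39, -10.68], 'head': np.float64(0.098), 'tilt': [0.0023, 0.0001], 'op': 51.8, 't': 16.05, 'F': [-0.7, 0.2, 8.5], 'rz': np.float64(-0.0007)}
```

Emit:
carry_out --deltas '[0, 0, -1, 0, 0, 0, 170, 0, 0, -2, 0, 0, 0, 170, 0, 0, -2, 0, 0, 0, 170, 0, 0, -2, 0, 0, 0, 170, 0.55, 0.94, 0, 0, 0, 0, 170]'

```text
time: 16.47
tcp_pos: [450.7, -90.0, 94.9]
tcp_rot: [0.673, 0.74, 0.001, 0.001]
force: [0.1, 0.4, -2.1]
opening: 51.6
```

Emit:
carry_out --deltas '[1.11, 1.94, 0, 0, 0, 0, 170, 1.11, 1.94, 0, 0, 0, 0, 170, 1.11, 1.94, 0, 0, 0, 0, 170, 1.11, 1.94, 0, 0, 0, 0, 170, 1.11, 1.94, 0, 0, 0, 0, 170]'

```text
time: 16.88
tcp_pos: [542.4, -22.5, 91.2]
tcp_rot: [0.671, 0.741, 0.0, -0.0]
force: [0.6, 0.2, -2.1]
opening: 51.7
```

Emit:
carry_out --deltas '[1.11, 1.94, 0, 0, 0, 0, 170, 1.11, 1.94, 0, 0, 0, 0, 170, 1.11, 1.94, 0, 0, 0, 0, 170, 1.11, 1.94, 0, 0, 0, 0, 170, 0.57, 0.98, 0, 0, 0, 0, 170]'

```text
time: 17.3
tcp_pos: [625.6, 37.7, 90.9]
tcp_rot: [0.671, 0.742, 0.001, -0.0]
force: [0.5, -0.3, -1.6]
opening: 51.8
```

Emit:
carry_out --deltas '[0, 0, 0, 0, 0, 0, 170, 0, 0, 0, 0, 0, 0, 170, 0, 0, 0, 0, 0, 0, 170, 0, 0, 0, 0, 0, 0, 170, 0, 0, 0, 0, 0, 0, 170]'

```text
time: 17.72
tcp_pos: [623.0, 33.6, 91.7]
tcp_rot: [0.672, 0.74, -0.0, -0.0]
force: [1.1, -0.1, -1.9]
opening: 51.8
```

Run:
```python
from h import *;from workcell import ctrl
print(plan([624.4,34.5,37.8],ctrl.state(),0.0987))
```

```text
{'tcp': [623.0, 33.6, 91.7], 'shift': [0.08, 0.15, 5.39], 'head': np.float64(0.0968), 'tilt': [-0.0004, -0.0001], 'op': 51.8, 't': 17.72, 'F': [1.1, -0.1, -1.9], 'rz': np.float64(-0.0019)}
```

Emit:
carry_out --deltas '[0.05, 0.1, 1.5, 0, 0, 0, 170, 0, 0, 1.5, 0, 0, 0, 170, 0, 0, 1.2, 0, 0, 0, 170, 0, 0, 0.7, 0, 0, 0, 170, 0, 0, 0.2, 0, 0, 0, 170]'

```text
time: 18.13
tcp_pos: [623.5, 34.7, 39.4]
tcp_rot: [0.672, 0.741, -0.001, -0.001]
force: [0.3, 0.3, -2.3]
opening: 51.4
```

Emit:
carry_out --deltas '[0, 0, 0.1, 0, 0, 0, 170, 0, 0, 0.1, 0, 0, 0, 170, 0, 0, 0, 0, 0, 0, 170, 0, 0, 0, 0, 0, 0, 170]'

```text
time: 18.47
tcp_pos: [625.0, 35.0, 39.3]
tcp_rot: [0.672, 0.741, 0.0, 0.0]
force: [-0.1, 1.3, -2.8]
opening: 51.6
```

Still hanging (the force equals the weight), so down another 1.5 mm with a small trim.

Emit:
carry_out --deltas '[-0.05, -0.05, 0.1, 0, 0, 0, 170, 0, 0, 0.05, 0, 0, 0, 170, 0, 0, 0, 0, 0, 0, 170]'

```text
time: 18.72
tcp_pos: [624.4, 34.4, 37.9]
tcp_rot: [0.672, 0.741, 0.0, 0.0]
force: [-2.5, 0.1, 4.1]
opening: 51.6
```

Emit:
carry_out --deltas '[0, 0, 0, 0, 0, 0, 170, 0, 0, 0, 0, 0, 0, 170]'

```text
time: 18.88
tcp_pos: [624.4, 34.4, 37.9]
tcp_rot: [0.672, 0.741, 0.0, 0.0]
force: [-2.3, -0.2, 5.5]
opening: 51.9
```

Emit:
carry_out --deltas '[0, 0, 0, 0, 0, 0, 110, 0, 0, 0, 0, 0, 0, 70, 0, 0, 0, 0, 0, 0, 30, 0, 0, 0, 0, 0, 0, 0, 0, 0, -1, 0, 0, 0, 0]'

```text
time: 19.3
tcp_pos: [622.8, 34.4, 45.8]
tcp_rot: [0.672, 0.741, -0.001, -0.001]
force: [0.1, 0.0, -0.6]
opening: 73.8
```

Emit:
carry_out --deltas '[0, 0, -2.5, 0, 0, 0, 0, 0, 0, -2.5, 0, 0, 0, 0, 0, 0, -2.5, 0, 0, 0, 0, 0, 0, -2, 0, 0, 0, 0, -1.2, -1, 0, 0, 0, 0, 0]'

```text
time: 19.72
tcp_pos: [619.1, 24.3, 147.1]
tcp_rot: [0.67, 0.742, 0.004, 0.002]
force: [0.4, 0.5, -0.8]
opening: 91.5
```

Emit:
carry_out --deltas '[-2.53, -2.15, 0, 0, 0, 0, 0, -2.53, -2.15, 0, 0, 0, 0, 0, -2.53, -2.15, 0, 0, 0, 0, 0, -2.53, -2.15, 0, 0, 0, 0, 0, -2.53, -2.15, 0, 0, 0, 0, 0]'

```text
time: 20.13
tcp_pos: [519.2, -116.3, 142.5]
tcp_rot: [0.672, 0.741, 0.0, 0.0]
force: [0.1, -0.6, 0.4]
opening: 92.0
```

Emit:
carry_out --deltas '[-2.53, -2.15, 0, 0, 0, 0, 0, -2.53, -2.15, 0, 0, 0, 0, 0, -2.53, -2.15, 0, 0, 0, 0, 0, -2.53, -2.15, 0, 0, 0, 0, 0, -2.53, -2.15, 0, 0, 0, 0, 0]'

```text
time: 20.55
tcp_pos: [424.5, -252.6, 142.5]
tcp_rot: [0.672, 0.741, 0.0, 0.0]
force: [-0.3, -0.5, -0.3]
opening: 91.4
```

Emit:
carry_out --deltas '[-2.53, -2.15, 0, 0, 0, 0, 0, -1.3, -1.1, 0, 0, 0, 0, 0, 0, 0, 0, 0, 0, 0, 0, 0, 0, 0, 0, 0, 0, 0, 0, 0, 0, 0, 0, 0, 0]'

```text
time: 20.97
tcp_pos: [397.7, -292.0, 142.3]
tcp_rot: [0.672, 0.741, 0.0, -0.0]
force: [0.2, 0.2, 0.1]
opening: 92.1
```

Emit:
carry_out --deltas '[0, 0, 0, 0, 0, 0, 0, 0, 0, 0, 0, 0, 0, 0, 0, 0, 0, 0, 0, 0, 0]'

```text
time: 21.22
tcp_pos: [398.0, -291.8, 142.2]
tcp_rot: [0.671, 0.741, 0.0, -0.0]
force: [-1.4, 0.3, 0.4]
opening: 92.0
```

Run:
```python
from h import *;from workcell import ctrl
s,r,V,w=wrist(ctrl,"w10",58)
print(plan([397.7,-292.5,18],s,0.0987))
r=ctrl.get_image("top");cv2.imwrite("pics/t10.png",cv2.resize(r["image"][130:220,190:400,::-1],None,fx=3.8,fy=3.8,interpolation=cv2.INTER_CUBIC))
for k in "adc": lid(r,PAD[k],HT[k],k)
```

```text
lid 1907 [ 399.2 -290.9   58. ] circ [ 399.3 -291.1   58. ] ext [41.9 42.1] z 57.2 px [282. 214.]
{'tcp': [398.0, -291.8, 142.2], 'shift': [-0.07, -0.04, 12.42], 'head': np.float64(0.0996), 'tilt': [0.0, 0.0003], 'op': 92.0, 't': 21.22, 'F': [-1.4, 0.3, 0.4], 'rz': np.float64(0.0009)}
a area 50.2 [ 644.8 -166.7] off [-0.3 -0.5]
d area 245.9 [617.3 129.3] off [ 1.8 -2.6]
c area 167.1 [625.1  32. ] off [-0.4 -0.1]
```

View pics/t10.png

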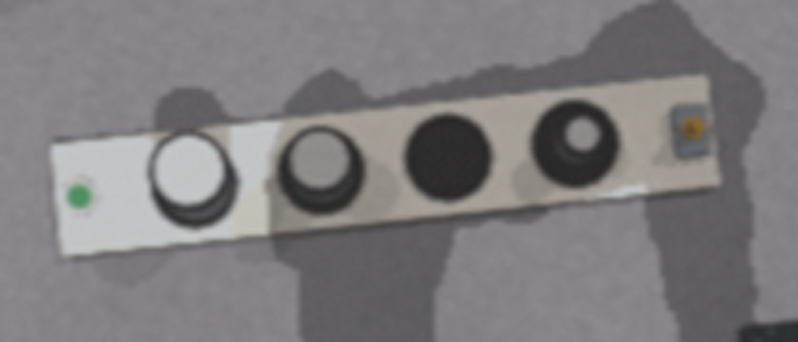

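The top crop shows d, c and a on their pads and the third pad (448,157) empty. a and c are within 0.7 mm; d is off by (+1.8, −2.6) mm. Grasping b.

Emit:
carry_out --deltas '[-0.05, -0.03, 2.5, 0, 0, 0, 0, 0, 0, 2.5, 0, 0, 0, 0, 0, 0, 2.5, 0, 0, 0, 0, 0, 0, 2.5, 0, 0, 0, 20, 0, 0, 1.4, 0, 0, 0, 60]'

```text
time: 21.73
tcp_pos: [396.5, -292.2, 26.0]
tcp_rot: [0.671, 0.741, -0.0, -0.001]
force: [-0.1, 0.3, 0.1]
opening: 82.7
```

Emit:
carry_out --deltas '[0, 0, 0.9, 0, 0, 0, 100, 0, 0, 0, 0, 0, 0, 130, 0, 0, 0, 0, 0, 0, 170, 0, 0, 0, 0, 0, 0, 190, 0, 0, 0, 0, 0, 0, 190]' --squeeze 18

```text
time: 22.15
tcp_pos: [398.0, -293.5, 20.2]
tcp_rot: [0.672, 0.741, 0.0, 0.001]
force: [0.5, 0.5, 0.5]
opening: 49.7
```

Emit:
carry_out --deltas '[0, 0, 0, 0, 0, 0, 190, 0, 0, 0, 0, 0, 0, 190, 0, 0, 0, 0, 0, 0, 190, 0, 0, 0, 0, 0, 0, 190]'

```text
time: 22.48
tcp_pos: [397.9, -293.4, 20.1]
tcp_rot: [0.672, 0.741, 0.0, 0.001]
force: [0.3, 0.8, 6.6]
opening: 42.4
```

Run:
```python
from h import *;from workcell import ctrl
s=ctrl.state();t=s["tcp_pos"]
print(plan([634.5,t[1]+227.9,130],s,0.0987))
```

```text
{'tcp': [397.9, -293.4, 20.1], 'shift': [20.35, 25.79, -10.96], 'head': np.float64(0.0981), 'tilt': [0.0017, -0.0006], 'op': 42.4, 't': 22.48, 'F': [0.3, 0.8, 6.6], 'rz': np.float64(-0.0006)}
```

Emit:
carry_out --deltas '[0, 0, -1, 0, 0, 0, 190, 0, 0, -2, 0, 0, 0, 190, 0, 0, -2.5, 0, 0, 0, 190, 0, 0, -2.5, 0, 0, 0, 190, 0.8, 1.05, -1, 0, 0, 0, 190]'

```text
time: 22.9
tcp_pos: [405.9, -286.6, 112.7]
tcp_rot: [0.673, 0.74, -0.0, 0.002]
force: [0.3, -0.7, -1.2]
opening: 42.7
```

Emit:
carry_out --deltas '[1.7, 2.15, 0, 0, 0, 0, 190, 1.7, 2.15, 0, 0, 0, 0, 190, 1.7, 2.15, 0, 0, 0, 0, 190, 1.7, 2.15, 0, 0, 0, 0, 190, 1.7, 2.15, 0, 0, 0, 0, 190]'

```text
time: 23.32
tcp_pos: [506.2, -188.0, 110.0]
tcp_rot: [0.672, 0.741, 0.0, 0.0]
force: [0.9, -0.7, -1.8]
opening: 42.8
```

Emit:
carry_out --deltas '[1.7, 2.15, 0, 0, 0, 0, 190, 1.7, 2.15, 0, 0, 0, 0, 190, 1.7, 2.15, 0, 0, 0, 0, 190, 1.7, 2.15, 0, 0, 0, 0, 190, 1.7, 2.15, 0, 0, 0, 0, 190]'

```text
time: 23.73
tcp_pos: [604.7, -92.8, 109.9]
tcp_rot: [0.672, 0.741, -0.0, -0.0]
force: [-0.2, -0.6, -0.9]
opening: 42.9
```

Emit:
carry_out --deltas '[1.7, 2.15, 0, 0, 0, 0, 190, 0.85, 1.1, 0, 0, 0, 0, 190, 0, 0, 0, 0, 0, 0, 190, 0, 0, 0, 0, 0, 0, 190, 0, 0, 0, 0, 0, 0, 190]'

```text
time: 24.15
tcp_pos: [633.0, -66.9, 109.4]
tcp_rot: [0.672, 0.74, -0.001, -0.0]
force: [-0.0, -0.8, -1.1]
opening: 42.6
```

Emit:
carry_out --deltas '[0, 0, 0, 0, 0, 0, 190, 0, 0, 0, 0, 0, 0, 190]'

```text
time: 24.32
tcp_pos: [633.3, -66.8, 109.5]
tcp_rot: [0.672, 0.74, -0.0, 0.0]
force: [0.1, -0.6, -1.3]
opening: 42.6
```

Run:
```python
from h import *;from workcell import ctrl
print(plan([634.5,-65.5,35.1],ctrl.state(),0.0987))
```

```text
{'tcp': [633.3, -66.8, 109.5], 'shift': [0.12, 0.13, 7.44], 'head': np.float64(0.096), 'tilt': [-0.0003, -0.0003], 'op': 42.6, 't': 24.32, 'F': [0.1, -0.6, -1.3], 'rz': np.float64(-0.0027)}
```

Emit:
carry_out --deltas '[0.12, 0.1, 2, 0, 0, 0, 190, 0, 0, 2, 0, 0, 0, 190, 0, 0, 1.8, 0, 0, 0, 190, 0, 0, 1, 0, 0, 0, 190, 0, 0, 0.35, 0, 0, 0, 190]'

```text
time: 24.73
tcp_pos: [633.6, -64.6, 36.2]
tcp_rot: [0.672, 0.741, -0.001, -0.001]
force: [-0.6, -0.7, -1.3]
opening: 42.7
```

Emit:
carry_out --deltas '[0, 0, 0.1, 0, 0, 0, 190, 0, 0, 0.05, 0, 0, 0, 190, 0, 0, 0, 0, 0, 0, 190, 0, 0, 0, 0, 0, 0, 190]'

```text
time: 25.07
tcp_pos: [635.6, -64.2, 37.2]
tcp_rot: [0.672, 0.741, 0.001, 0.001]
force: [0.3, 0.0, -0.6]
opening: 42.8
```

Emit:
carry_out --deltas '[-0.12, -0.1, 0.1, 0, 0, 0, 190, 0, 0, 0.1, 0, 0, 0, 190, 0, 0, 0, 0, 0, 0, 190]'

```text
time: 25.32
tcp_pos: [634.4, -65.7, 35.2]
tcp_rot: [0.672, 0.741, 0.0, 0.0]
force: [-2.3, -0.0, 5.7]
opening: 42.7
```

Emit:
carry_out --deltas '[0, 0, 0, 0, 0, 0, 190, 0, 0, 0, 0, 0, 0, 190]'

```text
time: 25.48
tcp_pos: [634.4, -65.7, 35.2]
tcp_rot: [0.672, 0.741, 0.0, 0.0]
force: [-2.3, -0.1, 5.9]
opening: 42.9
```

Emit:
carry_out --deltas '[0, 0, 0, 0, 0, 0, 150, 0, 0, 0, 0, 0, 0, 100, 0, 0, 0, 0, 0, 0, 50, 0, 0, 0, 0, 0, 0, 0, 0, 0, -1, 0, 0, 0, 0]'

```text
time: 25.9
tcp_pos: [632.8, -65.1, 42.9]
tcp_rot: [0.672, 0.741, -0.001, -0.001]
force: [0.0, 0.6, -1.2]
opening: 64.7
```

Emit:
carry_out --deltas '[0, 0, -2.5, 0, 0, 0, 0, 0, 0, -2.5, 0, 0, 0, 0, 0, 0, -2.5, 0, 0, 0, 0, 0, 0, -2.5, 0, 0, 0, 0, 1, 0, -0.5, 0, 0, 0, 0]'

```text
time: 26.32
tcp_pos: [635.3, -58.5, 154.5]
tcp_rot: [0.673, 0.74, 0.002, 0.003]
force: [0.9, -0.8, 0.3]
opening: 91.1
```

Emit:
carry_out --deltas '[2.5, 0, 0, 0, 0, 0, 0, 2.5, 0, 0, 0, 0, 0, 0, 2.5, 0, 0, 0, 0, 0, 0, 2.5, 0, 0, 0, 0, 0, 0, 2.5, 0.1, 0, 0, 0, 0, 0]'

```text
time: 26.73
tcp_pos: [621.4, 70.5, 149.6]
tcp_rot: [0.672, 0.741, 0.0, -0.0]
force: [0.2, 0.2, -0.6]
opening: 91.7
```

Emit:
carry_out --deltas '[2.5, 0, 0, 0, 0, 0, 0, 2.5, 0, 0, 0, 0, 0, 0, 1.3, 0, 0, 0, 0, 0, 0, 0, 0, 0, 0, 0, 0, 0, 0, 0, 0, 0, 0, 0, 0]'

```text
time: 27.15
tcp_pos: [615.6, 131.8, 149.3]
tcp_rot: [0.671, 0.741, -0.0, 0.0]
force: [0.2, -1.4, -0.3]
opening: 91.6
```

Emit:
carry_out --deltas '[0, 0, 0, 0, 0, 0, 0, 0, 0, 0, 0, 0, 0, 0]'

```text
time: 27.32
tcp_pos: [616.0, 129.5, 149.4]
tcp_rot: [0.673, 0.74, -0.0, 0.0]
force: [-0.3, 0.2, -0.4]
opening: 91.9
```

Run:
```python
from h import *;from workcell import ctrl
s,r,V,w=wrist(ctrl,"w11",89)
print(plan([616.2,131.9,40.4],s,0.0987))
```

```text
lid 4658 [617.  134.3  89. ] circ [617.1 133.9  89. ] ext [60.5 60.4] z 88.2 px [282. 219.]
{'tcp': [616.0, 129.5, 149.4], 'shift': [0.25, 0.04, 10.9], 'head': np.float64(0.0952), 'tilt': [0.0003, -0.001], 'op': 91.9, 't': 27.32, 'F': [-0.3, 0.2, -0.4], 'rz': np.float64(-0.0035)}
```

Emit:
carry_out --deltas '[0.25, 0, 2.5, 0, 0, 0, 0, 0, 0, 2.5, 0, 0, 0, 0, 0, 0, 2.5, 0, 0, 0, 0, 0, 0, 2.2, 0, 0, 0, 0, 0, 0, 1, 0, 0, 0, 0]'

```text
time: 27.78
tcp_pos: [614.1, 132.7, 39.5]
tcp_rot: [0.672, 0.74, -0.002, -0.001]
force: [-0.9, -0.2, -0.4]
opening: 91.6
```

Emit:
carry_out --deltas '[0, 0, 0.2, 0, 0, 0, 40, 0, 0, 0, 0, 0, 0, 80, 0, 0, 0, 0, 0, 0, 120, 0, 0, 0, 0, 0, 0, 150, 0, 0, 0, 0, 0, 0, 150]' --squeeze 25

```text
time: 28.2
tcp_pos: [616.4, 134.4, 41.6]
tcp_rot: [0.672, 0.741, 0.001, 0.001]
force: [0.2, 0.6, 0.2]
opening: 63.0
```

Emit:
carry_out --deltas '[0, 0, 0, 0, 0, 0, 150, 0, 0, 0, 0, 0, 0, 150, 0, 0, 0, 0, 0, 0, 150, 0, 0, 0, 0, 0, 0, 150]'

```text
time: 28.53
tcp_pos: [616.2, 134.4, 41.4]
tcp_rot: [0.672, 0.741, 0.001, 0.0]
force: [-0.6, 0.1, 6.2]
opening: 61.0
```

Emit:
carry_out --deltas '[0, 0, -0.5, 0, 0, 0, 150, 0, 0, -0.5, 0, 0, 0, 150, 0.27, -0.16, 0, 0, 0, 0, 150, 0, 0, 0, 0, 0, 0, 150, 0, 0, 0, 0, 0, 0, 150]'

```text
time: 28.95
tcp_pos: [613.3, 137.3, 50.1]
tcp_rot: [0.671, 0.741, -0.0, -0.0]
force: [-0.0, 0.2, -3.1]
opening: 60.7
```

Emit:
carry_out --deltas '[0, 0, 0.5, 0, 0, 0, 150, 0, 0, 0.3, 0, 0, 0, 150, 0, 0, 0, 0, 0, 0, 150, 0, 0, 0, 0, 0, 0, 150, 0, 0, 0, 0, 0, 0, 150]'

```text
time: 29.37
tcp_pos: [613.4, 136.7, 41.9]
tcp_rot: [0.672, 0.741, -0.0, -0.0]
force: [-0.8, 0.0, -3.3]
opening: 60.7
```

Emit:
carry_out --deltas '[0.03, 0.08, 0.08, 0, 0, 0, 150, 0, 0, 0.05, 0, 0, 0, 150, 0, 0, 0, 0, 0, 0, 150, 0, 0, 0, 0, 0, 0, 150]'

```text
time: 29.7
tcp_pos: [614.3, 137.0, 41.3]
tcp_rot: [0.672, 0.741, -0.0, -0.0]
force: [-2.5, -1.7, 5.4]
opening: 60.7
```

Emit:
carry_out --deltas '[0, 0, 0, 0, 0, 0, 90, 0, 0, 0, 0, 0, 0, 50, 0, 0, 0, 0, 0, 0, 20, 0, 0, 0, 0, 0, 0, 0, 0, 0, 0, 0, 0, 0, 0]'

```text
time: 30.12
tcp_pos: [614.6, 137.3, 40.9]
tcp_rot: [0.672, 0.741, 0.0, 0.0]
force: [0.1, -1.2, -0.3]
opening: 82.7
```

Emit:
carry_out --deltas '[0, 0, -1, 0, 0, 0, 0, 0, 0, -2.5, 0, 0, 0, 0, 0, 0, -2.5, 0, 0, 0, 0, 0, 0, -2.5, 0, 0, 0, 0, 0, 0, -2.5, 0, 0, 0, 0]'

```text
time: 30.53
tcp_pos: [614.4, 137.0, 152.8]
tcp_rot: [0.672, 0.741, 0.0, 0.0]
force: [0.2, -0.2, 0.2]
opening: 91.7
```

Emit:
carry_out --deltas '[1.5, -2.2, 0, 0, 0, 0, 0, 1.5, -2.2, 0, 0, 0, 0, 0, 1.5, -2.2, 0, 0, 0, 0, 0, 1.5, -2.2, 0, 0, 0, 0, 0, 1.5, -2.2, 0, 0, 0, 0, 0]'

```text
time: 30.95
tcp_pos: [496.7, 201.5, 151.7]
tcp_rot: [0.672, 0.741, 0.001, 0.0]
force: [0.5, 0.7, 0.7]
opening: 91.9
```

Emit:
carry_out --deltas '[1.5, -2.2, 0, 0, 0, 0, 0, 1.5, -2.2, 0, 0, 0, 0, 0, 1, -1.5, 0, 0, 0, 0, 0, 0, 0, 0, 0, 0, 0, 0, 0, 0, 0, 0, 0, 0, 0]'

```text
time: 31.37
tcp_pos: [434.6, 235.8, 151.7]
tcp_rot: [0.671, 0.742, 0.001, -0.0]
force: [-0.3, 0.1, 0.1]
opening: 91.7
```

Run:
```python
from h import *;from workcell import ctrl
s=ctrl.state();print(plan([0,0,0],s))
r=ctrl.get_image("top");cv2.imwrite("pics/t12.png",cv2.resize(r["image"][130:220,190:400,::-1],None,fx=3.8,fy=3.8,interpolation=cv2.INTER_CUBIC))
for k in "abcd": lid(r,PAD[k],HT[k],k)
q=ctrl.get_image("side");cv2.imwrite("pics/s12.png",q["image"][:,:,::-1])
w=cloud(r);m=(w[...,2]>60)&(w[...,2]<85)&(np.hypot(w[...,0]-473,w[...,1]-420)<30)
for c,n,l in blobs(m,3): print("vial top",n,ray(r,*c,75).round(1))
```

```text
{'tcp': [434.6, 235.8, 151.7], 'shift': [-19.15, -45.6, 15.12], 'head': np.float64(0.0999), 'tilt': [0.0005, 0.001], 'op': 91.7, 't': 31.37, 'F': [-0.3, 0.1, 0.1]}
a area 49.3 [ 644.9 -166.7] off [-0.2 -0.5]
b area 99.8 [635.2 -67.7] off [-0.2 -0.7]
c area 165.2 [625.2  32. ] off [-0.3 -0.1]
d area 243.4 [615.4 132. ] off [-0.1  0.1]
```

View pics/s12.png

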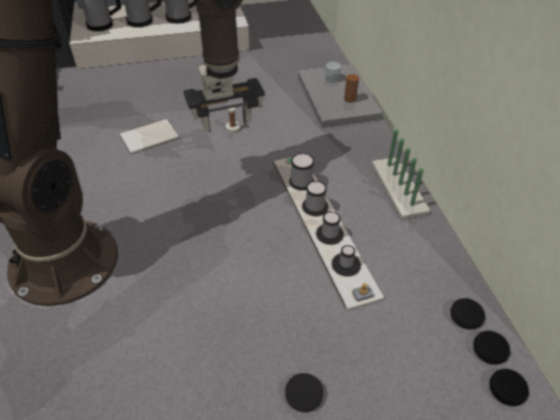

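View pics/t12.png

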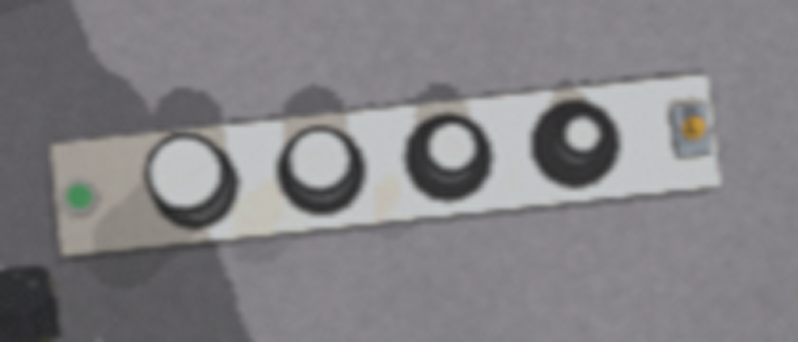

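All four flasks stand upright in order. In the top crop d, c, b, a sit left to right at columns 187, 319, 453 and 583, with the inlet at 690. The side view shows the vial at its old place (232,119).

```bash
python3 -c "
from workcell import ctrl
print(ctrl.sign_off())"
```

```text
the job is handed in; nothing more can be done
None
```

All four flasks stand upright on the pads in order of size, the smallest (a) next to the brass inlet, then b, c and d. I handed the job in at about 31.5 s on the robot's clock.

- **Last check (top camera, by colour):** lid centres lie within 0.8 mm of the pad centres. The offsets in x and y are a (−0.2, −0.5), b (−0.2, −0.7), c (−0.3, −0.1) and d (−0.1, 0.1) mm.
- **Flask d mended:** it first landed about 3 mm off. I picked it up again and re-placed it.
- **Readings that disagreed:** the scene cameras' depth-based lid positions were up to about 5 mm off those by colour. The wrist camera was biased by about 2 mm. I relied on the colour readings and on how far the tool moved; d's first move agreed by both to about 0.5 mm.
- **Vial:** the top-camera check of it gave no reading at the end, probably because the arm was in the way. The side picture shows it standing in its old place.

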